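Park the spring lock of a bottle lane and draw its tray out

ROBOT

A 6-joint arm with a two-finger parallel gripper is mounted at the origin on the work surface. World frame = base frame: x ahead of the robot, y to its left, z up, the work surface at z = 0. Lengths are in m, angles in rad, forces in N, time in s.
With the tool pointing down it reaches from about 0.425 to 0.95 m from the base axis. Payload 14.7 kg.
Tool frame: the origin (TCP) lies at the very end of the fingers, on their centre line; the grasp point (between the pads) lies 19 mm behind it; z points along the fingers, y is the direction in which the jaws open and shut (so a half turn about z gives the same grasp; the last joint's range is limited). The gripper opens to 85 mm and grips with 20 to 120 N. Pads are 22 mm wide; open, the fingers measure 114 mm over their backs; the gripper's body (76 mm by 85 mm) begins 54 mm behind the grasp point. The pads swing forward as they close: fully open they stand 13 mm farther back than shut.
Start: joints at [-1.38, 0.48, 1.596, -0, 1.065, -0.047], TCP at [0.153, -0.632, 0.197] pointing down, gripper open.
Joint ranges: [-2.75, 2.75], [-0.82, 2.05], [0.23, 2.67], [-1.56, 4.7], [0.09, 2.69], [-2.92, 2.92]. Speed limits (rad/s): [1.89, 1.89, 2.39, 3.01, 3.01, 3.01].

INTERFACE

Orientations are given as a unit quaternion [w, x, y, z].
In Python, from plant import observe, cams, job gives the robot as it stands.
- The arm moves only by the shell command python3 -m jog 'ROWS' [OPENING]. ROWS is JSON, one flat list of numbers, 6 for each row, row after row: the shift along the world's x, y, z in cm, then the turn, a rotation vector about the world's x, y, z in rad. A call has 1 to 20 rows; each row is the pose to reach, as a shift and turn from the pose commanded when the call began; what a row does not reach only later rows make up. A row lasts 1/10 s, in which the tool goes at most 50 mm and 8.59 degrees, less where a joint would pass 70% of its speed; a pose out of reach is approached as far as the arm can. A call with a gripper value outside its range is refused whole. OPENING is the closure, from 0 (fully open) to 1 (shut), set as the call begins (- or left out, the last holds). The fingers move at their own pace and stop on an object; the grip force is fixed at half the most. Time passes only in rows, so rows that repeat a pose let the fingers close. It gives the time, the measured TCP pose, the force and the opening at its end, in the units of the state.
- observe(): the state, without advancing time (a new reading comes with each control period).
- cams.capture(name): name is "side" or "top"; returns a dict with "image" (420x560x3 uint8, blue, green, red), "range_z" (420x560 float32, m along the optical axis (not along the pixel's ray), 0 where there is no reading), "camera_matrix" (3x3 intrinsics, pixels), "T" (4x4, takes a point from camera to world coordinates). Camera axes: x right, y up, looking along -z (the intrinsics and any distortion apply to the point x, -y, -z); pixel columns grow to the right and rows downward; lengths in m; the calibration is good to about 2 mm. A picture is of the moment at which its call begins.
- job.close_job(): hands the job in, once; it reports no verdict.
The state is a dict: "t": time; "joint_pos": joint angles; "qvel": joint speeds; "joint_efforts": joint torques, N m; "tool_pos": TCP position; "ee_rot": TCP orientation; "force": force on the tool from outside, world axes, zero at the start; "torque": the same for the moment, N m; "gripper_width": finger opening in m.
Only numpy, scipy, OpenCV 4.12 (cv2) and the standard library are available. Lean on these libraries where they do the work, as an engineer would, in place of code of your own. Each camera call takes 0.05 s, during which the arm holds its last target.

TASK

Open the bottle lane for restocking: pull up the black bar knob of its spring lock, twist it clockwise and let it down into its rest notch so that it stays up by itself, then draw the tray out by its pull tab all the way to its stop and let go. Do not haul hard on the knob at the top of its travel, press it down hard, or force the tray against the bolt, keep the bottles in the tray standing, and leave the other things on the bench where they are.

Things in the scene. Friction and masses are not known exactly. Their poses are not given: they have to be found in the camera images.
- unit: Lane tray unit fixed to the bench: grey base 320 x 220 x 12 mm. Origin on the bench under the tray's centreline, 155 mm behind the pull tab; +x along the tray away from its pull tab, +y to the side with the spring lock. On the other side stands a plain round clamp knob (34 mm across, 52 mm high), no part of this job. Inside the lock's barrel this body carries the hard top stop: it is met at 16 mm of lift.
- collar: Fixed dark steel collar of the lock, radius 23 mm, on the lock's vertical axis. Origin at its foot, 79 mm +-1 mm above the bench (varies), on top of a barrel of radius 14 mm; axes as the unit's. Its lands are 17 mm and its rest notch's floor 13 mm above this point. The notched ring on it is clocked differently every time, and that is not reported (these axes do not show it).
- knob_grip (a point): Grip point of the lock's black bar knob, on the lock's axis. Bar 42 mm long (this point's x), 16 mm thick (y), from 15 mm below this point to 11 mm above. With the lock down it is 123 mm above the bench, 27 mm above the collar's lands; it turns and rises with the knob. A square cross-pin (44 mm long, 5 mm thick) through the stem under the bar, parallel to it, rides on the collar.
- lockpin (a joint): Lift of the lock's rod and knob, m. 0 = down, bolt 5 mm deep in the tray's side strip. A spring pulls down with 8 N at 0, 10 N at 12 mm. Lift must exceed 11 to 13 mm (varies) for the cross-pin to pass over the lands; hard top stop at 16 mm. Cross-pin lying on a land: 11 to 13 mm, not safely held. Seated in the rest notch (4 mm deep): 7 to 9 mm, bolt clear of the tray.
- lockknob (a joint): Knob turn, rad, growing clockwise from above; 0 = start, bar along the tray; range -0.12 to 1.6. The rest notch is somewhere from 0.81 to 1.41, to be found by feel: the pin drops in only within about 0.07 rad of its middle, else it lies on a land (one each side, from 0.6 rad before it to 0.5 beyond). Lowered over the notch the spring pulls on for 4 mm more; over a land the pull vanishes. Turning is nearly free.
- tray (a joint): Travel of the white sliding tray, m, along the unit's -x. 0 = in, locked; 0.08 = fully out, at its stop. Sliding friction about 2 N. While the bolt is down it has only 1.5 mm of play. Tray 280 x 106 mm, floor 34 mm and walls 56 mm above the bench.
- tab_grip (a point): Grip point of the tray's pull tab: an upright steel plate at the tray's front end, 14 mm thick along the tray (this point's x), 44 mm wide (y), from 34 to 100 mm above the bench. The point is in its middle, 88 mm above the bench (12 mm below its top), and moves with the tray. No wall behind or in front of the tab for 100 mm.
- drink_a: Small bottle, 56 mm across, 110 mm tall, standing in the tray about 155 mm behind the pull tab. Origin at its foot.
- drink_b: The same, about 220 mm behind the pull tab.
- tall_bottle: Bystander on the bench: bottle 64 mm across, 190 mm tall. Origin at its foot.
- can: Bystander: drinks can 66 mm across, 115 mm tall. Origin at its foot.
- tape_roll: Bystander: roll of tape lying flat, 90 mm across, 45 mm tall. Origin under its middle.
- carton: Bystander: cardboard carton 90 x 130 x 80 mm. Origin under its middle.
- divider: Bystander: spare white lane divider lying flat, 220 x 30 x 12 mm. Origin under its middle.
Mind the look-alikes: they are no part of the job. Leave any yellow look-alike of the drink_b alone.

How it is judged:
On the way:
1. the lock knob is seated in its rest notch (lift 6 to 10.3 mm, turned more than 0.6 rad) while the tray is still in (value of joint lockpin between 0.006 and 0.0103 m and value of joint lockknob above 0.6 rad and value of joint tray below 0.01 m), for 0.3 s.
At the end, for the whole second after the job is handed in: The lock knob rests in its notch by itself (lift 6 to 10.3 mm, turned more than 0.6 rad), the tray is drawn out to within 5 mm of its 80 mm stop and at rest, and both bottles stand upright (within 0.2 rad) in it, at rest (value of joint lockpin between 0.006 and 0.0103 m and value of joint lockknob above 0.6 rad and velocity of joint each of lockpin, tray below 0.01 m/s and value of joint tray above 0.075 m and angle between each of drink_a, drink_b's own z axis and vertical below 0.2 rad and linear speed of each of drink_a, drink_b below 0.02 m/s); the robot touches nothing.
It fails at once if the lock is hauled against its top stop with more than 20 N (contact force between lockpin and unit above 20 N).
It fails at once if the lock is pressed or wrenched against its notched collar with more than 35 N (contact force between lockpin and collar above 35 N).
It fails at once if the tray is forced against the bolt with more than 20 N (contact force between lockpin and tray above 20 N).
It fails at once if a bottle in the tray is tipped by more than 0.4 rad (angle between any of drink_a, drink_b's own z axis and vertical above 0.4 rad).
It fails at once if one of the other things on the bench is moved by more than 30 mm (distance of any of tall_bottle, can, tape_roll, carton, divider from where it was at the start of the episode above 0.03 m).
It also fails if it takes over 64 s, if anything falls off the work surface, if the arm or the gripper's body presses on something with over 40 N, if the wrist force passes 120 N, or if a joint passes its speed limit or range.

## Working session

There is one attempt and no reset: what is moved stays moved. The work goes in short steps, Python scripts to look and compute and a shell command to move; the robot and the scene stay as the last step left them, time stands still between calls to the robot, and variables do not carry over. Pictures are saved under pics/ and viewed, and the job is handed in when it is done.

```bash
ls; mkdir -p pics
python3 - <<'E'
from plant import observe,cams
import cv2,numpy as np
print(observe())
for n in("side","top"):
    c=cams.capture(n); cv2.imwrite(f"pics/{n}0.png",c["image"]); np.savez(f"{n}0.npz",**c); print(n,c["camera_matrix"],c["T"],[k for k in c])
E
```

```text
pics
{'t': 0.0, 'joint_pos': array([-1.37960493e+00,  4.80838511e-01,  1.59690065e+00,  1.47984492e-06,
        1.06509150e+00, -4.66089575e-02]), 'qvel': array([-0.00038508, -0.00060536, -0.00030306,  0.00131528, -0.00085238,
        0.00056821]), 'joint_efforts': array([ 1.34143465e-03, -9.50639248e+01, -4.30183232e+01, -4.00237855e-05,
        1.24374696e-02, -2.58597555e-05]), 'tool_pos': array([ 0.15304335, -0.6312422 ,  0.19635811]), 'ee_rot': array([-6.17434954e-04,  9.92939550e-01,  1.18619844e-01, -4.40642629e-05]), 'force': array([0.33181063, 0.43172612, 0.88038065]), 'torque': array([0.01224326, 0.01614132, 0.00263001]), 'gripper_width': 0.08546457312919252}
side [[522.58989248   0.         283.56884829]
 [  0.         522.58989248 218.2855361 ]
 [  0.           0.           1.        ]] [[ 0.99741662  0.05610402 -0.04486017  0.52257272]
 [-0.0704566   0.64237232 -0.76314721 -0.89899862]
 [-0.0139987   0.7643364   0.64466573  0.86976866]
 [ 0.          0.          0.          1.        ]] ['image', 'range_z', 'camera_matrix', 'T']
top [[513.35416083   0.         278.76570347]
 [  0.         513.35416083 197.13068603]
 [  0.           0.           1.        ]] [[ 0.01706744  0.99556766 -0.09248644  0.43876366]
 [-0.99984582  0.01661216 -0.00569041 -0.01523955]
 [-0.00412879  0.0925693   0.99569768  1.34765013]
 [ 0.          0.          0.          1.        ]] ['image', 'range_z', 'camera_matrix', 'T']
```

View pics/side0.png

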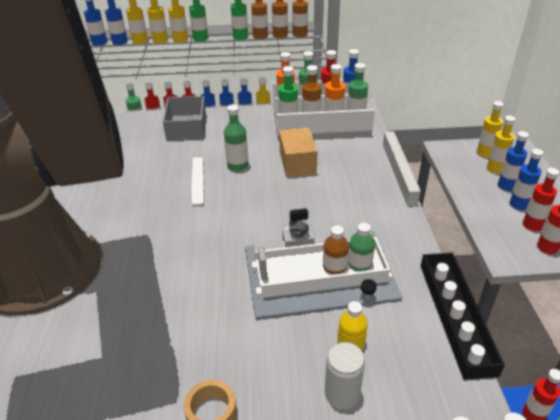

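View pics/top0.png

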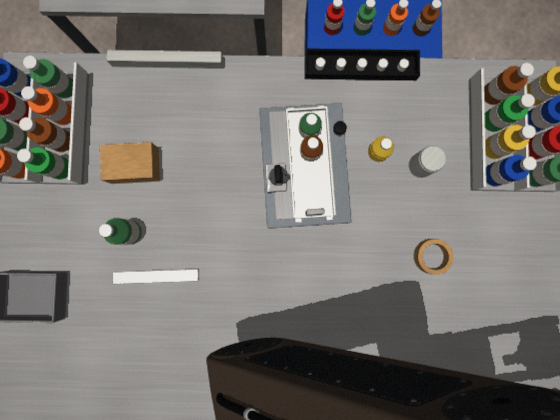

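Side view: the lock's black bar is at about (298,215), the tab at (262,263), and the bottles at (336,252) and (362,247). Top view: the knob is at (279,175) and the tab at (315,212). The yellow look-alike and the can stand to the right of the unit. Next I'll measure these.

```bash
cat > h.py <<'E'
import numpy as np,cv2
def cloud(c):
    K=c["camera_matrix"];T=c["T"];z=c["range_z"]
    v,u=np.mgrid[:z.shape[0],:z.shape[1]]
    p=np.stack([(u-K[0,2])/K[0,0]*z,-(v-K[1,2])/K[1,1]*z,-z],-1)
    w=p@T[:3,:3].T+T[:3,3]; w[z==0]=np.nan
    return w
def crop(im,x0,x1,y0,y1,s,fn):
    cv2.imwrite(fn,cv2.resize(im[y0:y1,x0:x1],None,fx=s,fy=s,interpolation=cv2.INTER_CUBIC))
E
python3 - <<'E'
from h import *
for n,b in(("side",(235,405,195,320)),("top",(250,360,95,235))):
    c=np.load(n+"0.npz"); crop(c["image"],*b,4,f"pics/{n}0c.png")
    w=cloud(c); im=c["image"].astype(int)
    def rep(t,m):
        q=w[m]; print(n,t,len(q),"mean",q.mean(0).round(4),"min",q.min(0).round(4),"max",q.max(0).round(4))
    dark=(im.max(-1)<60)&(w[...,0]>.4)&(w[...,2]>.09)&(w[...,2]<.16)
    cnt,lab=cv2.connectedComponents(dark.astype(np.uint8))
    for i in range(1,cnt):
        if (lab==i).sum()>15: rep("dark",lab==i)
    near=(w[...,0]>.4)&(w[...,0]<.85)&(abs(w[...,1])<.2)
    # box
    for lo,hi in((.008,.016),(.088,.098),(.116,.14),(.098,.104)):
        rep((lo,hi),near&(w[...,2]>lo)&(w[...,2]<hi))
E
```

```text
side dark 164 mean [ 0.6072 -0.0091  0.1243] min [ 0.5911 -0.0152  0.0906] max [0.6254 0.008  0.1363]
side (0.008, 0.016) 3148 mean [ 0.6306 -0.1442  0.0118] min [ 0.4826 -0.1982  0.008 ] max [0.8172 0.0463 0.016 ]
side (0.088, 0.098) 318 mean [ 0.6542 -0.0779  0.0928] min [ 0.5139 -0.12    0.088 ] max [0.7632 0.0124 0.098 ]
side (0.116, 0.14) 492 mean [ 0.6706 -0.061   0.1261] min [ 0.5873 -0.1071  0.116 ] max [0.756  0.009  0.1399]
side (0.098, 0.104) 236 mean [ 0.6409 -0.0962  0.1006] min [ 0.5143 -0.1182  0.098 ] max [ 0.7633 -0.0054  0.1039]
top dark 18 mean [0.845  0.6618 0.1546] min [0.8348 0.6584 0.1472] max [0.859  0.6693 0.1586]
top dark 142 mean [0.834  0.65   0.1321] min [0.8149 0.6405 0.1173] max [0.8654 0.6736 0.1508]
top dark 137 mean [0.8328 0.5448 0.1329] min [0.8148 0.536  0.1167] max [0.8663 0.5681 0.1495]
top dark 113 mean [ 0.8311 -0.5459  0.1358] min [ 0.8153 -0.5731  0.1207] max [ 0.8609 -0.5348  0.1531]
top dark 30 mean [ 0.7757 -0.5394  0.1386] min [ 0.7541 -0.5553  0.1108] max [ 0.8026 -0.5346  0.1525]
top dark 18 mean [ 0.7591 -0.6478  0.1434] min [ 0.7504 
[... 562 characters left out ...]
44  0.131 ] min [ 0.5874 -0.0149  0.0918] max [0.6293 0.0043 0.1393]
top dark 58 mean [0.4659 0.3556 0.1051] min [0.4391 0.3497 0.0917] max [0.495  0.3737 0.1161]
top dark 19 mean [0.4663 0.372  0.1528] min [0.4549 0.3688 0.1439] max [0.4761 0.377  0.1597]
top (0.008, 0.016) 2785 mean [ 0.6332 -0.0885  0.0121] min [ 0.4103 -0.1943  0.008 ] max [0.8433 0.1978 0.016 ]
top (0.088, 0.098) 119 mean [ 0.6245 -0.054   0.0938] min [ 0.5149 -0.1167  0.088 ] max [0.7472 0.0192 0.098 ]
top (0.116, 0.14) 287 mean [ 0.6636 -0.0497  0.1271] min [ 0.5874 -0.1039  0.116 ] max [0.7555 0.0044 0.1399]
top (0.098, 0.104) 164 mean [ 0.6138 -0.079   0.1009] min [ 0.5145 -0.1163  0.098 ] max [0.7647 0.0167 0.1039]
```

Run:
```python
from h import *
c=np.load("top0.npz");w=cloud(c)
np.set_printoptions(linewidth=250)
print((w[165:190,262:296,2]*1000).round().astype(int))
print((w[203:222,298:332,2]*1000).round().astype(int))
```

```text
[[                  -5                   14                   16                   57                   67                   69                   61                   61                   65                   66                   61
                    67                   63                  134                  133                  129                  137                  135                   65                   58                   64                   67
                    64                   38                   40                   37                   40                   44                   52                   36                   29                   36                   34
                    36]
 [                  -5                   13                   14                   67                   67                   58                   65                   68                   66                   65                   64
                    66                  131                  132                  132                  136                  134                 
[... 18977 characters left out ...]
35  31  30  12  13  14   9  12  10  13  17  13  15  16  18  27  30  26  31  28  32]
 [ 36  33  30  10   9  15  11  15  13  16   9  14   6  15  13  14  14  13   6  10  11  10  11  15  15  14  12  11  27  30  28  32  33  27]
 [ 36  28  26  14  12  15   5   8  13   8  12  11  20  11  19  10  14  10   9  11  11  17  13  16   7  12  12  16  26  32  26  29  25  26]
 [ 29  29  29  32  13  13  14  13  13  19  12  10  11  10  10  14   9  10  11   6  16  11  11  15  10  14  11  15  31  29  22  22  18  15]
 [ 31  28  27  25  14  15  14  13  14   8  13  13  14  17  10  14  13  16  11  13  16  10   7  15   6  12  13  14  15  11  16  13   8  15]]<stdin>:4: RuntimeWarning: invalid value encountered in cast
```

Run:
```python
from h import *
for n in("side","top"):
    c=np.load(n+"0.npz");w=cloud(c)
    x,y,z=np.moveaxis(w,-1,0)
    def rect(t,m):
        q=w[m];r=cv2.minAreaRect((q[:,:2]*1000).astype(np.float32)); 
        q0=q[:,:2]-q[:,:2].mean(0); U=np.linalg.svd(q0,full_matrices=False)[2][0]
        print(n,t,len(q),"rect",np.round(r[0],1),np.round(r[1],1),round(r[2],2),"mean",(q.mean(0)*1000).round(1),"pca deg",round(np.degrees(np.arctan2(U[1],U[0])),1))
    rect("tab",(z>.093)&(z<.108)&(x>.49)&(x<.55)&(y>-.14)&(y<-.04))
    rect("bar",(z>.125)&(z<.145)&(x>.57)&(x<.65)&(y>-.03)&(y<.03))
    rect("barAll",(z>.104)&(z<.145)&(x>.57)&(x<.65)&(y>-.03)&(y<.03))
    rect("base",(z>.007)&(z<.018)&(x>.46)&(x<.84)&(y>-.21)&(y<.06))
    rect("lock block z60-70",(z>.056)&(z<.072)&(x>.56)&(x<.67)&(y>-.03)&(y<.05))
    rect("collar",(z>.092)&(z<.103)&(x>.56)&(x<.67)&(y>-.04)&(y<.05))
    rect("clampknob",(z>.048)&(z<.066)&(x>.68)&(x<.78)&(y>-.19)&(y<-.13))
    for nm,(a,b,cc,d) in {"yellow":(.6,.8,-.28,-.19),"can":(.6,.8,-.38,-.28)}.items():
        rect(nm,(z>.04)&(x>a)&(x<b)&(y>cc)&(y<d))
    rect("drinks",(z>.07)&(z<.145)&(x>.65)&(x<.8)&(y>-.13)&(y<-.02))
```

```text
side tab 104 rect [521.5 -97.6] [14.  45.2] 4.39 mean [521.4 -99.2  98.7] pca deg -85.6
side bar 126 rect [608.6  -4.7] [41.6 22.2] 7.8 mean [608.3  -6.8 131.4] pca deg -175.2
side barAll 227 rect [608.8  -5.7] [42.5 22. ] 10.82 mean [608.3  -8.1 125. ] pca deg -176.3
side base 3309 rect [650.1 -74.1] [320.2 223.2] 4.71 mean [ 630.9 -144.3   11.8] pca deg 173.9
side lock block z60-70 295 rect [608.    1.2] [70.9 53.7] 2.1 mean [605.7  -8.4  63.7] pca deg 175.4
side collar 51 rect [608.5  -4.2] [23.2 45.1] 36.66 mean [611.6 -11.5  95.8] pca deg -41.3
side clampknob 247 rect [ 720.1 -154.1] [48.1 76.8] 89.99 mean [ 731.4 -151.4   52.1] pca deg 145.8
side yellow 438 rect [ 689.4 -263.4] [56.1 33.1] 0.01 mean [ 685.2 -271.1   88.5] pca deg 176.5
side can 892 rect [ 667.1 -330.2] [122.3  59.9] 72.18 mean [ 670.6 -327.5   88.7] pca deg -116.3
side drinks 1463 rect [709.4 -90.3] [111.1  47.5] 3.26 mean [707.2 -98.3 107.1] pca deg -177.6
top tab 103 rect [521.  -95.7] [12.8 41.8] 1.26 mean [520.9 -95.8 100.3] pca deg -86.6
top bar 117 rect [608.5  -3.7] [41.5 15.8] 5.43 mean [608.5  -3.7 133.3] pca deg -175.7
top barAll 120 rect [608.5  -3.7] [41.5 15.8] 5.43 mean [608.   -3.8 133. ] pca deg -175.0
top base 3111 rect [648.4 -74.6] [375.3 264.6] 0.06 mean [635.3 -90.8  12.3] pca deg -172.2
top lock block z60-70 258 rect [608.6   1.3] [70.3 49.6] 5.27 mean [602.7   5.8  64.3] pca deg -166.4
top collar 48 rect [608.8  -3.8] [21.3 45.1] 37.88 mean [607.9  -3.3  96.8] pca deg 124.9
top clampknob 162 rect [ 725.7 -142.3] [40.2 80.9] 52.45 mean [ 734.2 -154.3   53. ] pca deg 145.5
top yellow 382 rect [ 687.8 -259.5] [53.7 40.7] 0.07 mean [ 684.1 -258.6   81.9] pca deg -166.8
top can 537 rect [ 664.3 -331.2] [116.3  60.6] 74.34 mean [ 651.8 -354.7   96.3] pca deg -123.9
top drinks 811 rect [709.1 -84. ] [111.8  54.8] 3.38 mean [703.5 -82.5 113.5] pca deg -175.2
```

View pics/side0c.png

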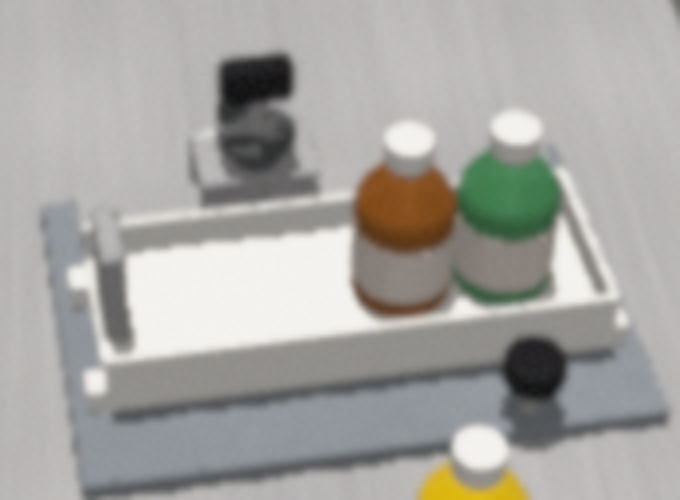

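View pics/top0c.png

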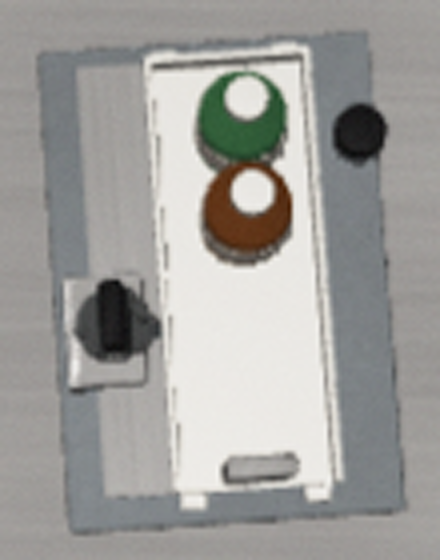

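Run:
```python
from plant import observe,cams
from h import *
import h
np.set_printoptions(linewidth=250)
for n,N in(("top",12),("side",8)):
    cs=[cams.capture(n) for _ in range(N)]
    Z=np.stack([c["range_z"] for c in cs]); print(n,"noise",np.nanmedian(Z[:,150:200,250:300].std(0)))
    Z[Z==0]=np.nan; c=dict(cs[0]); c["range_z"]=np.nan_to_num(np.nanmedian(Z,0)); 
    c["image"]=np.mean([k["image"] for k in cs],0)
    np.savez(n+"avg.npz",**c)
    w=cloud(c); ctr=np.array([.6086,-.004])
    d=w[...,:2]-ctr; r=np.hypot(d[...,0],d[...,1])*1000; a=-np.arctan2(d[...,1],d[...,0])-(-.082)  # clockwise from bar dir
    a=(a+np.pi)%(2*np.pi)-np.pi
    m=(r>13)&(r<27)&(w[...,2]>.075)&(w[...,2]<.11)
    q=np.stack([a[m],r[m],w[...,2][m]*1000],1); q=q[np.argsort(q[:,0])]
    for b in np.arange(-3.2,3.2,.1):
        s=q[(q[:,0]>=b)&(q[:,0]<b+.1)]
        if len(s): print(round(b,1),' '.join(f"{k[1]:.0f}:{k[2]:.0f}" for k in s[np.argsort(s[:,1])]))
print(observe()["t"])
```

```text
top noise 0.0025300144
-3.2 20:89 22:83
-3.1 21:90 22:83
-3.0 23:84
-2.9 18:83 20:85
-2.8 18:84 21:83 23:79
-2.7 21:96 22:83
-2.6 16:96 19:97 22:97 24:93
-2.5 18:96 20:96 23:96
-2.4 13:86 19:97 21:97 23:98
-2.3 16:94 21:94
-2.2 17:92 19:94 23:88
-2.1 13:85 16:92 21:93
-2.0 17:99 18:92 20:97 23:97
-1.9 14:83 19:95 22:98
-1.8 16:98 19:96 24:97
-1.7 14:84 21:96 24:95
-1.6 14:85 16:85 18:96 21:99
-1.4 14:84 16:85 19:85 21:84
-1.3 19:84 22:84
-1.2 15:84 17:83 20:84 22:85
-1.1 18:84 21:84
-1.0 14:84 16:83 19:85 22:85
-0.9 17:84 21:83
-0.8 15:84 19:84 22:84
-0.7 17:84 20:86
-0.6 19:83 21:85 22:84
-0.5 23:84
0.5 18:96 21:95 23:98
0.6 15:83 16:97 19:97 21:97
0.7 13:84 17:97 21:97 23:96
0.8 15:84 16:92 19:94
0.9 18:92 21:92
1.0 14:84 16:94 20:92 22:93
1.1 15:91 18:95
1.2 15:84 17:96 20:97 23:97
1.3 19:97 22:96 24:97
1.4 14:84 16:83 16:95 19:95 21:96 24:92
1.5 19:96 21:86
1.6 14:84 16:83 19:84 21:84
1.7 16:85 19:84 21:83
1.8 14:85 19:84 22:85
1.9 14:84 17:85 22:83
2.0 18:83 20:83
2.1 16:85 19:82 21:83
2.2 13:84 17:85 20:85 22:84
2.3 15:84 18:85 22:84
2.4 17:84 20:85
2.5 19:85 22:84
2.6 17:84 21
[... 724 characters left out ...]
2:91 22:83 23:86 23:80
0.9 21:93 21:87 22:84
1.0 22:91 22:82
1.1 15:96 18:96 21:92 22:95 22:89 22:86 22:83 22:80
1.2 18:96 22:81 22:96 22:88 23:85 23:91 24:95
1.3 21:96 23:95 23:83 24:87 24:90
1.4 19:98 20:96 21:82 22:95 22:80 22:86 22:92 23:90 24:93
1.5 18:82 19:89 19:87 20:96 21:94 22:83 22:80
1.6 14:82 18:83 22:83 22:80
1.7 16:84 20:84 20:79 23:84
1.8 20:85 21:79 22:83
1.9 15:83 21:79
2.0 16:83 20:84 21:82 22:82
2.1 14:85 21:84
2.2 15:85 17:83 21:83 22:81
2.3 18:84 21:82 22:80
2.4 16:84 19:83 21:84 22:82
2.5 13:84 18:84 22:83
2.6 15:84 18:83 20:83 22:80
2.7 17:84 22:80 22:83
2.8 19:84 21:84
2.9 22:79 23:83
3.0 15:88 15:83 17:86 18:84 19:89 20:87 20:84 22:90 22:84
3.1 15:85 17:88 22:86
1.1
```

Run:
```python
from h import *
c=np.load("topavg.npz");w=cloud(c)
q0=None
best=[]
for cx in np.arange(.606,.6115,.001):
  for cy in np.arange(-.007,-.0005,.001):
    d=w[...,:2]-[cx,cy]; r=np.hypot(d[...,0],d[...,1])*1000; a=-np.arctan2(d[...,1],d[...,0])+.082
    m=(r>16.5)&(r<21.5)&(w[...,2]>.075)&(w[...,2]<.11)
    aa=a[m];rr=r[m];zz=w[...,2][m]*1000
    for cc in np.arange(.8,1.42,.01):
        e=0
        al=(aa-cc+np.pi/2)%np.pi-np.pi/2
        front=np.cos(aa-cc)
        pred=np.where(abs(rr*np.sin(al))<4.0,92.5,np.where((al>-.6)&(al<.5),96.5,84))
        use=(abs(rr*np.sin((aa+np.pi/2)%np.pi-np.pi/2))>10)
        best.append((np.minimum(abs(pred-zz),5)[use].mean(),round(cx,4),round(cy,4),round(cc,3)))
best.sort(); print(*best[:12],sep="\n")
```

```text
(np.float64(0.9008276386865909), np.float64(0.61), np.float64(-0.005), np.float64(1.04))
(np.float64(0.9607152913148506), np.float64(0.61), np.float64(-0.006), np.float64(1.03))
(np.float64(0.9607152913148506), np.float64(0.61), np.float64(-0.006), np.float64(1.04))
(np.float64(0.9607152913148506), np.float64(0.61), np.float64(-0.006), np.float64(1.05))
(np.float64(0.9607152913148506), np.float64(0.61), np.float64(-0.006), np.float64(1.06))
(np.float64(0.9664014091783941), np.float64(0.61), np.float64(-0.005), np.float64(1.05))
(np.float64(0.9692429683981463), np.float64(0.609), np.float64(-0.005), np.float64(0.99))
(np.float64(0.9713441571046862), np.float64(0.61), np.float64(-0.006), np.float64(1.01))
(np.float64(0.9761590564608663), np.float64(0.61), np.float64(-0.005), np.float64(1.02))
(np.float64(0.9761590564608663), np.float64(0.61), np.float64(-0.005), np.float64(1.03))
(np.float64(0.9914655227437024), np.float64(0.61), np.float64(-0.006), np.float64(1.0))
(np.float64(0.9935569457415636), np.float64(0.61), np.float64(-0.004), np.float64(1.04))
```

```bash
python3 -m jog '[0,0,1,0,0,0.149, 2,2,2,0,0,0.298, 5,5,3,0,0,0.447, 9,8,4,0,0,0.596, 13,11,5,0,0,0.745, 17,14,5,0,0,0.894, 21,17,5,0,0,1.043, 25,20,5,0,0,1.192, 28,23,5,0,0,1.341, 31,26,5,0,0,1.49, 34,29,5,0,0,1.639, 36,33,5,0,0,1.788, 38,37,5,0,0,1.937, 40,41,5,0,0,2.086, 42,45,5,0,0,2.235, 44,49,5,0,0,2.384, 45,53,5,0,0,2.533, 45.6,57,5,0,0,2.682, 45.6,61,5,0,0,2.831, 45.6,62.7,5,0,0,2.98]' 0
```

```text
t: 3.1
tool_pos: [0.609, -0.0014, 0.247]
ee_rot: [-0.0, -0.042, 0.999, 0.0]
force: [-0.1, -0.1, 0.1]
gripper_width: 0.0855
```

```bash
python3 -m jog '[0,-0.3,-3,0,0,0, 0,-0.3,-7,0,0,0, 0,-0.3,-10,0,0,0, 0,-0.3,-12,0,0,0, 0,-0.3,-13.3,0,0,0, 0,-0.3,-14.1,0,0,0, 0,-0.3,-14.1,0,0,0, 0,-0.3,-14.1,0,0,0]' 0
python3 - <<'E'
from plant import cams,observe
from h import *
print(observe()["tool_pos"],observe()["force"])
for n in("side","top"):
    c=cams.capture(n); b=(240,360,150,260) if n=="side" else (230,330,120,220)
    crop(c["image"],*b,5,f"pics/{n}1.png")
E
```

```text
t: 3.9
tool_pos: [0.6097, -0.0078, 0.1068]
ee_rot: [0.001, -0.038, 0.999, -0.0]
force: [0.4, 0.4, 0.3]
gripper_width: 0.0852
[ 0.60972465 -0.00775479  0.10680475] [0.38631603 0.39999057 0.29241555]
```

View pics/side1.png

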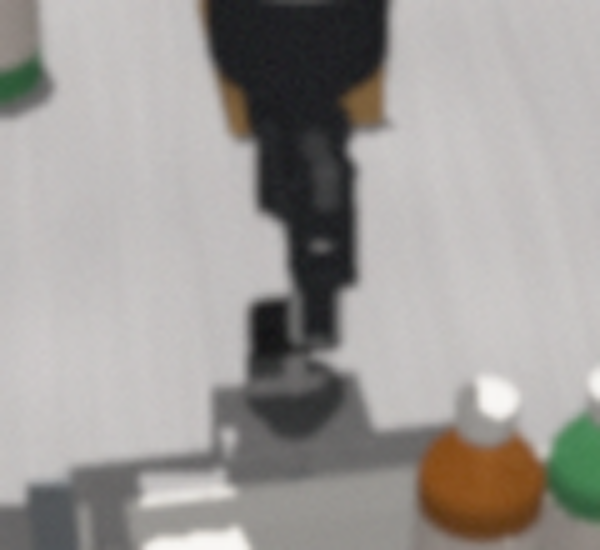

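View pics/top1.png

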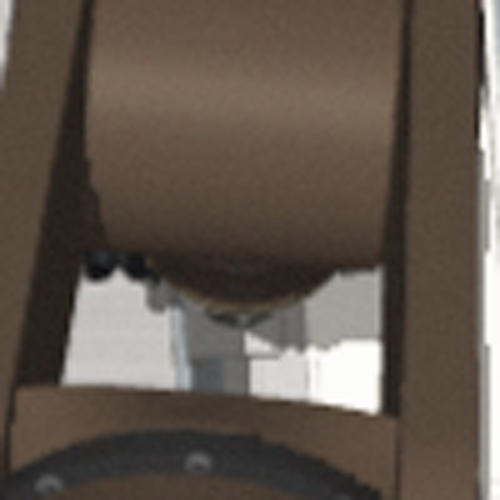

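```bash
python3 -m jog '[-0.05,0.3,0,0,0,0, -0.05,0.3,0,0,0,0, -0.05,0.3,0,0,0,0]' 0;  python3 -m jog '[0,0,0,0,0,0, 0,0,0,0,0,0, 0,0,0,0,0,0, 0,0,0,0,0,0, 0,0,0,0,0,0, 0,0,0,0,0,0, 0,0,0,0,0,0, 0,0,0,0,0,0, 0,0,0,0,0,0, 0,0,0,0,0,0]' 1
python3 - <<'E'
from plant import observe
s=observe();print(s["torque"],s["force"])
E
```

```text
t: 4.3
tool_pos: [0.6088, -0.0046, 0.1063]
ee_rot: [0.0, -0.038, 0.999, -0.0]
force: [-0.4, 0.3, 0.3]
gripper_width: 0.0852
t: 5.3
tool_pos: [0.6086, -0.0047, 0.106]
ee_rot: [-0.0, -0.038, 0.999, 0.0]
force: [0.3, 0.3, -0.4]
gripper_width: 0.0003
[ 0.00981925 -0.00867402  0.06599631] [ 0.25684373  0.25023028 -0.35632408]
```

Run:
```python
from plant import cams,observe
from h import *
c=cams.capture("side"); crop(c["image"],240,360,150,260,5,f"pics/side2.png"); np.savez("side2.npz",**c)
w=cloud(c);x,y,z=np.moveaxis(w,-1,0)
K,T=c["camera_matrix"],c["T"]
def px(p):
    q=T[:3,:3].T@(np.array(p)-T[:3,3]); return K[0,2]+K[0,0]*q[0]/-q[2],K[1,2]-K[1,1]*q[1]/-q[2]
t=observe()["tool_pos"]; print(px(t),px(t+[0,0,.019]), [5*(np.array(px(t))-[240,150])])
```

```text
(np.float64(298.4531932576419), np.float64(220.26117737156508)) (np.float64(298.49032926528645), np.float64(213.77561746292696)) [array([292.26596629, 351.30588686])]
```

View pics/side2.png

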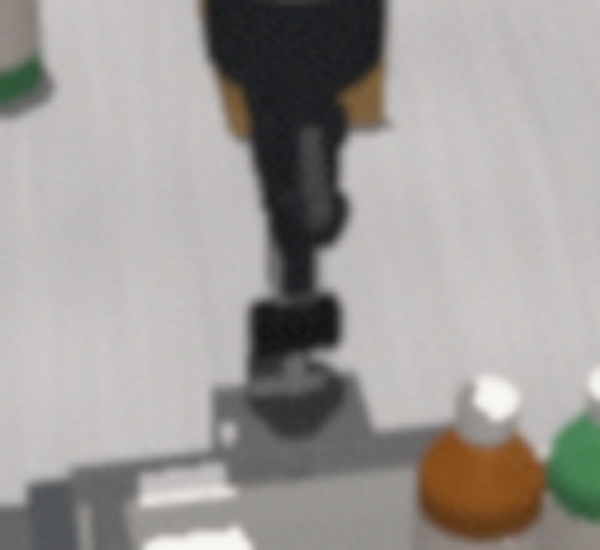

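Run:
```python
from plant import cams,observe
from h import *
np.set_printoptions(linewidth=200,suppress=True)
c=np.load("side2.npz");w=cloud(c)
for v in range(185,226,2): print(v,[tuple((w[v,u]*1000).round().astype(int)) if np.isfinite(w[v,u,0]) else None for u in range(291,308,3)])
t=[cams.capture("top") for _ in range(1)][0]; w=cloud(t); np.savez("top2.npz",**t)
cv2.imwrite("pics/top2.png",t["image"])
s=observe(); print(s["tool_pos"],s["gripper_width"],s["joint_pos"])
```

```text
185 [(np.int64(592), np.int64(-12), np.int64(211)), (np.int64(597), np.int64(-20), np.int64(217)), (np.int64(603), np.int64(-31), np.int64(225)), (np.int64(607), np.int64(-50), np.int64(238)), (np.int64(613), np.int64(-52), np.int64(239)), (np.int64(623), np.int64(-21), np.int64(216))]
187 [(np.int64(613), np.int64(264), np.int64(0)), (np.int64(597), np.int64(-19), np.int64(211)), (np.int64(604), np.int64(-20), np.int64(211)), (np.int64(607), np.int64(-48), np.int64(231)), (np.int64(613), np.int64(-54), np.int64(236)), (np.int64(623), np.int64(-18), np.int64(208))]
189 [(np.int64(612), np.int64(253), np.int64(1)), (np.int64(598), np.int64(-18), np.int64(205)), (np.int64(601), np.int64(-49), np.int64(228)), (np.int64(606), np.int64(-59), np.int64(235)), (np.int64(612), np.int64(-58), np.int64(234)), (np.int64(619), np.int64(-58), np.int64(233))]
191 [(np.int64(612), np.int64(246), np.int64(-1)), (np.int64(597), np.int64(-19), np.int64(201)), (np.int64(600), np.int64(-60), np.int64(231)), (np.int64(606), np.int64(-63), np.int64(233)), (np.int64(612), np.int64(-66), np.int64(235)), (np.
[... 4292 characters left out ...]
, np.int64(-1))]
223 [(np.int64(592), np.int64(1), np.int64(94)), (np.int64(600), np.int64(10), np.int64(86)), (np.int64(605), np.int64(-8), np.int64(101)), (np.int64(612), np.int64(-7), np.int64(99)), (np.int64(621), np.int64(12), np.int64(83)), (np.int64(628), np.int64(12), np.int64(82))]
225 [(np.int64(593), np.int64(5), np.int64(84)), (np.int64(599), np.int64(5), np.int64(84)), (np.int64(605), np.int64(-7), np.int64(94)), (np.int64(612), np.int64(-6), np.int64(93)), (np.int64(620), np.int64(-1), np.int64(88)), (np.int64(625), np.int64(-12), np.int64(97))]
[ 0.6086507  -0.00469308  0.10601407] -0.0001523893398631603 [-0.0575157   0.5250938   1.77939948  0.0000078   0.83705437 -1.70448005]
```

View pics/top2.png

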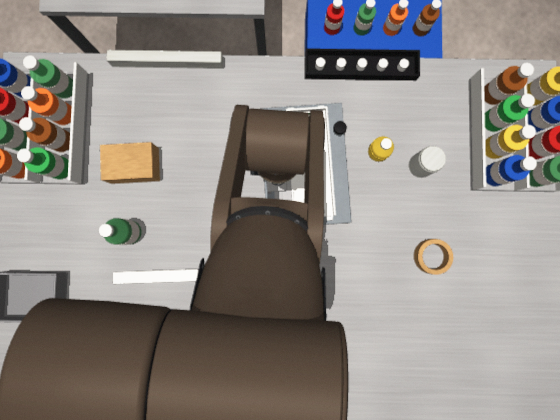

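```bash
python3 -m jog '[0,0,3,0,0,0, 0,0,6,0,0,0, 0,0,6,0,0,0, 0,0,6,0,0,0]'
python3 - <<'E'
from plant import cams,observe
from h import *
cs=[cams.capture("side") for _ in range(6)]
Z=np.stack([c["range_z"] for c in cs]);Z[Z==0]=np.nan
c=dict(cs[0]);c["range_z"]=np.nan_to_num(np.nanmedian(Z,0));w=cloud(c);np.savez("side3.npz",**c)
crop(c["image"],240,360,120,230,5,f"pics/side3.png")
for v in range(150,214,2): print(v,[tuple(int(k) for k in (w[v,u]*1000).round()) if np.isfinite(w[v,u,0]) else None for u in range(288,309,4)])
s=observe(); print(s["tool_pos"],s["gripper_width"],s["joint_pos"])
E
```

```text
t: 5.8
tool_pos: [0.609, -0.0047, 0.1665]
ee_rot: [0.001, -0.038, 0.999, -0.0]
force: [0.5, 0.4, -0.1]
gripper_width: 0.0
150 [(610, 327, 80), (593, -23, 306), (600, -39, 315), (607, -42, 317), (615, -43, 317), (625, -21, 302)]
152 [(610, 317, 81), (593, -24, 301), (600, -39, 311), (607, -42, 312), (615, -41, 311), (625, -22, 298)]
154 [(609, 312, 78), (593, -24, 297), (600, -41, 307), (607, -42, 307), (615, -41, 307), (626, -21, 293)]
156 [(609, 311, 72), (593, -24, 292), (600, -41, 302), (607, -44, 304), (615, -45, 304), (626, -21, 288)]
158 [(609, 309, 66), (593, -23, 287), (600, -38, 296), (607, -48, 302), (615, -48, 302), (626, -20, 283)]
160 [(609, 310, 59), (593, -22, 281), (600, -32, 287), (607, -51, 300), (614, -51, 299), (665, 313, 54)]
162 [(609, 310, 52), (593, -21, 275), (601, -28, 280), (607, -50, 294), (614, -55, 297), (665, 314, 46)]
164 [(609, 311, 45), (593, -22, 271), (602, -19, 269), (607, -51, 290), (614, -58, 295), (622, -57, 293)]
166 [(609, 311, 38), (593, -20, 265), (599, -48, 284), (605, -63, 294), (613, -62, 293), (621, -61, 292)]
168 [(609, 312, 31), (595,
[... 1711 characters left out ...]
-1), (632, 194, 0), (642, 191, 2), (653, 192, 0)]
204 [(599, 188, 0), (610, 189, -1), (620, 186, 1), (631, 184, 1), (642, 185, 0), (652, 184, 0)]
206 [(598, 180, 0), (609, 178, 1), (620, 178, 0), (630, 178, 0), (641, 176, 0), (651, 177, -1)]
208 [(598, 172, 0), (608, 173, -2), (619, 170, 0), (629, 170, -1), (640, 168, 0), (650, 166, 1)]
210 [(597, 163, 0), (594, -2, 135), (603, -1, 133), (612, -4, 135), (621, -3, 134), (650, 160, -1)]
212 [(597, 156, -1), (594, -8, 134), (603, -8, 133), (612, -8, 133), (621, -8, 132), (630, -7, 131)]
[ 0.60817109 -0.0046678   0.16517349] -1.3416101468314731e-05 [-5.75181661e-02  4.55611720e-01  1.72780400e+00  4.57945810e-06
  9.59511334e-01 -1.70450072e+00]
```

View pics/side3.png

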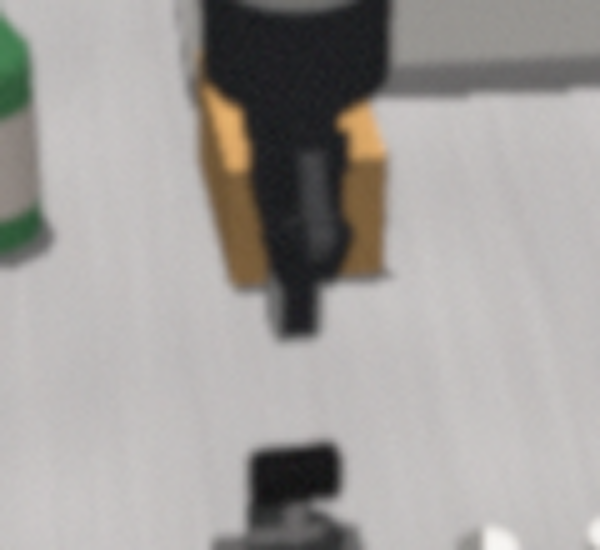

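The fingertips really end about 35 mm above the reported TCP: the image shows z≈0.20 while 0.165 is reported. That's why the jaws closed above the bar. I'll correct for this and regrasp.

```bash
python3 -m jog '[0,0,0,0,0,0, 0,0,0,0,0,0, 0,0,0,0,0,0, 0,0,0,0,0,0, 0,0,0,0,0,0, 0,0,0,0,0,0, 0,0,-3,0,0,0, 0,0,-6,0,0,0, 0,0,-8,0,0,0, 0,0,-9,0,0,0, 0,0,-9.5,0,0,0, 0,0,-9.5,0,0,0]' 0
python3 - <<'E'
from plant import cams,observe
from h import *
c=cams.capture("side"); crop(c["image"],240,360,150,260,5,f"pics/side4.png")
E
```

```text
t: 7.3
tool_pos: [0.6088, -0.0047, 0.071]
ee_rot: [-0.0, -0.038, 0.999, -0.0]
force: [-0.3, 0.3, 0.9]
gripper_width: 0.0855
```

View pics/side4.png

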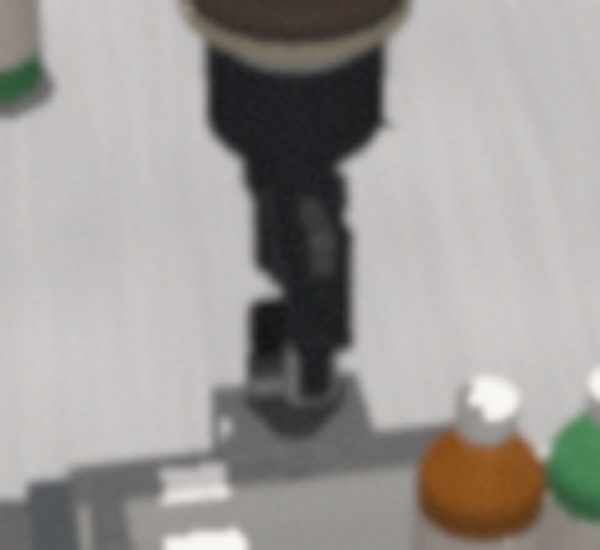

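```bash
python3 -m jog '[0,0,0,0,0,0, 0,0,0,0,0,0, 0,0,0,0,0,0, 0,0,0,0,0,0, 0,0,0,0,0,0, 0,0,0,0,0,0, 0,0,0,0,0,0, 0,0,0,0,0,0, 0,0,0,0,0,0, 0,0,0,0,0,0]' 1
python3 - <<'E'
from plant import cams,observe
from h import *
s=observe();print(s["torque"],s["force"],s["tool_pos"])
c=cams.capture("side"); crop(c["image"],240,360,150,260,5,f"pics/side5.png")
E
```

```text
t: 8.35
tool_pos: [0.6087, -0.0042, 0.0714]
ee_rot: [0.0, -0.038, 0.999, 0.0]
force: [-0.9, 4.4, 5.0]
gripper_width: 0.0151
[ 0.74862267  0.25294034 -0.03176061] [-0.86711996  4.38623738  4.95881682] [ 0.6087381  -0.0042286   0.07137473]
```

View pics/side5.png

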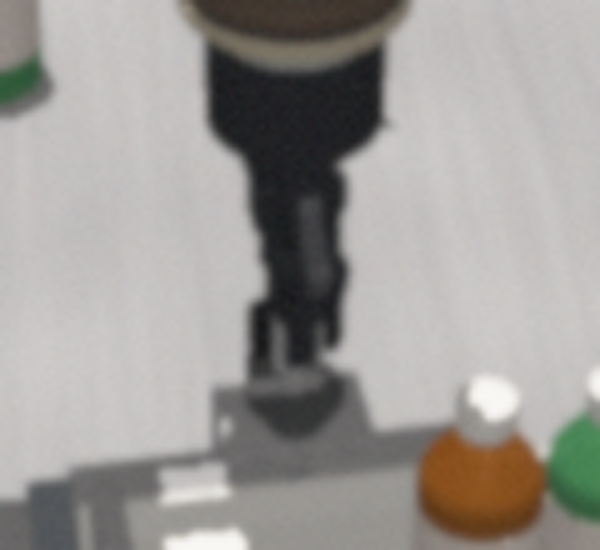

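```bash
python3 -m jog '[0,0.04,0.3,0,0,0, 0,0.04,0.6,0,0,0, 0,0.04,0.9,0,0,0, 0,0.04,0.9,0,0,0]'; python3 -m jog '[0,0,0.2,0,0,0, 0,0,0.4,0,0,0, 0,0,0.4,0,0,0, 0,0,0.4,0,0,0]'; python3 -m jog '[0,0,0.1,0,0,0, 0,0,0.1,0,0,0, 0,0,0.1,0,0,0]'
```

```text
t: 8.8
tool_pos: [0.6086, -0.0042, 0.0802]
ee_rot: [-0.0, -0.038, 0.999, 0.0]
force: [2.6, 2.6, -10.2]
gripper_width: 0.0151
t: 9.2
tool_pos: [0.6086, -0.0042, 0.084]
ee_rot: [-0.0, -0.038, 0.999, 0.0]
force: [2.7, 3.8, -10.8]
gripper_width: 0.015
t: 9.5
tool_pos: [0.6086, -0.0042, 0.0849]
ee_rot: [-0.0, -0.038, 0.999, 0.0]
force: [2.9, 4.4, -11.5]
gripper_width: 0.0151
```

```bash
python3 -m jog '[0,0,0.08,0,0,0, 0,0,0.08,0,0,0, 0,0,0.08,0,0,-0.1, 0,0,0.08,0,0,-0.2, 0,0,0.08,0,0,-0.3,0,0,0.08,0,0,-0.38, 0,0,0.08,0,0,-0.38]'; python3 -c "
from plant import observe
s=observe();print(s['torque'],s['force'])"; python3 -m jog '[0,0,0,0,0,-0.05, 0,0,0,0,0,-0.1, 0,0,0,0,0,-0.15, 0,0,0,0,0,-0.15]';  python3 -c "
from plant import observe
s=observe();print(s['torque'],s['force'])"
```

```text
t: 10.2
tool_pos: [0.6086, -0.004, 0.0857]
ee_rot: [-0.0, 0.153, 0.988, 0.0]
force: [3.5, 5.8, -12.0]
gripper_width: 0.0153
[ 0.98412266 -0.54654581  0.00333472] [  3.48155298   5.76148733 -12.02549896]
t: 10.6
tool_pos: [0.6086, -0.0039, 0.0857]
ee_rot: [-0.0, 0.226, 0.974, 0.0]
force: [2.7, 6.8, -12.5]
gripper_width: 0.0149
[ 1.15467102 -0.57957239  0.00685577] [  2.73850076   6.79941839 -12.5344551 ]
```

```bash
python3 -m jog '[0,0.03,0,0,0,-0.1, 0,0.05,0,0,0,-0.2, 0,0.05,0,0,0,-0.3, 0,0.05,0,0,0,-0.4, 0,0.05,0,0,0,-0.48, 0,0.05,0,0,0,-0.48]';  python3 -c "
from plant import observe
s=observe();print(s['torque'],s['force'],s['tool_pos'])"; python3 -m jog '[0,0,-0.1,0,0,0, 0,0,-0.2,0,0,0, 0,0,-0.2,0,0,0]';python3 -m jog '[0,0,-0.1,0,0,0, 0,0,-0.1,0,0,0]';python3 -m jog '[0,0,-0.1,0,0,0, 0,0,-0.1,0,0,0]'
```

```text
t: 11.2
tool_pos: [0.6087, -0.0036, 0.0858]
ee_rot: [0.0, 0.452, 0.892, 0.0]
force: [4.8, 5.7, -12.4]
gripper_width: 0.0152
[ 0.90200703 -0.66025528 -0.07558422] [  4.80668829   5.66564613 -12.44358645] [ 0.60873925 -0.00356076  0.08576832]
t: 11.5
tool_pos: [0.6088, -0.0036, 0.0837]
ee_rot: [0.0, 0.45, 0.893, 0.0]
force: [3.5, 3.8, -11.0]
gripper_width: 0.0149
t: 11.7
tool_pos: [0.6087, -0.0036, 0.0827]
ee_rot: [-0.0, 0.45, 0.893, 0.0]
force: [3.3, 5.5, -9.9]
gripper_width: 0.0152
t: 11.9
tool_pos: [0.6087, -0.0036, 0.0817]
ee_rot: [0.0, 0.45, 0.893, 0.0]
force: [3.9, 4.7, -11.1]
gripper_width: 0.0151
```

```bash
for i in 1 2 3; do python3 -m jog '[0,0,-0.08,0,0,0, 0,0,-0.08,0,0,0]'; python3 -c "
from plant import observe
s=observe();print(s['torque'],s['force'],s['tool_pos'])"; done
```

```text
t: 12.1
tool_pos: [0.6087, -0.0036, 0.081]
ee_rot: [0.0, 0.45, 0.893, 0.0]
force: [4.4, 5.5, -10.0]
gripper_width: 0.0151
[ 0.91017403 -0.63525137 -0.00845706] [  4.37645836   5.53571429 -10.03132623] [ 0.60874786 -0.00358226  0.08097436]
t: 12.3
tool_pos: [0.6087, -0.0036, 0.0802]
ee_rot: [0.0, 0.45, 0.893, 0.0]
force: [3.2, 4.8, -10.4]
gripper_width: 0.0152
[ 0.89105029 -0.56851803 -0.02272172] [  3.17152257   4.84511008 -10.38613431] [ 0.60874602 -0.00359737  0.0801697 ]
t: 12.5
tool_pos: [0.6088, -0.0036, 0.0796]
ee_rot: [0.0, 0.45, 0.893, 0.0]
force: [2.7, 5.9, -7.6]
gripper_width: 0.015
[ 0.92488881 -0.41332455  0.04010183] [ 2.67150234  5.89559624 -7.58675941] [ 0.60876035 -0.00361642  0.07963592]
```

```bash
for i in 1 2; do python3 -m jog '[0,0,-0.05,0,0,0, 0,0,-0.05,0,0,0]'; done
python3 - <<'E'
from plant import observe
s=observe();print(s["torque"],s["force"],s["tool_pos"])
E
```

```text
t: 12.7
tool_pos: [0.6088, -0.0036, 0.0795]
ee_rot: [0.0, 0.45, 0.893, 0.0]
force: [1.2, 4.8, -1.2]
gripper_width: 0.0151
t: 12.9
tool_pos: [0.6089, -0.0036, 0.0794]
ee_rot: [0.0, 0.45, 0.893, 0.0]
force: [-2.6, 6.2, 5.6]
gripper_width: 0.0151
[ 0.96710388  0.31130359 -0.00633692] [-2.58140728  6.23637299  5.61815052] [ 0.60889322 -0.00358742  0.07942037]
```

```bash
python3 -m jog '[0,0.02,0.03,0,0,0, 0,0.02,0.03,0,0,0]'; python3 -m jog '[0,0,0,0,0,0, 0,0,0,0,0,0, 0,0,0,0,0,0, 0,0,0,0,0,0, 0,0,0,0,0,0, 0,0,0,0,0,0]' 0; python3 -m jog '[0,0,2,0,0,0, 0,0,5,0,0,0, 0,0,9,0,0,0, -3,-3,10,0,0,-0.1, -6,-6,10,0,0,-0.25, -9,-9,10,0,0,-0.4, -12,-12,10,0,0,-0.5, -15,-15,10,0,0,-0.57, -15,-15,10,0,0,-0.57]'
python3 - <<'E'
from plant import cams,observe
from h import *
s=observe(); print(s["tool_pos"],s["ee_rot"])
c=cams.capture("side"); crop(c["image"],235,405,180,305,4.5,f"pics/side6.png"); w=cloud(c);x,y,z=np.moveaxis(w,-1,0)
m=(z>.13)&(z<.155)&(x>.58)&(x<.64)&(y>-.03)&(y<.03)&(c["image"].max(-1)<70); print(m.sum(),w[m].mean(0),np.percentile(z[m],90))
c=cams.capture("top"); crop(c["image"],230,370,90,240,4,f"pics/top6.png"); w=cloud(c);x,y,z=np.moveaxis(w,-1,0)
m=(z>.125)&(z<.155)&(x>.58)&(x<.64)&(y>-.03)&(y<.03); print(m.sum(),w[m].mean(0))
print(cv2.minAreaRect((w[m][:,:2]*1000).astype(np.float32)))
m=(z>.093)&(z<.108)&(x>.49)&(x<.55)&(y>-.14)&(y<-.04);print(m.sum(),w[m].mean(0))
E
```

```text
t: 13.1
tool_pos: [0.6088, -0.0036, 0.0794]
ee_rot: [0.0, 0.45, 0.893, 0.0]
force: [-1.4, 4.3, 7.3]
gripper_width: 0.0151
t: 13.7
tool_pos: [0.6086, -0.0037, 0.0787]
ee_rot: [-0.0, 0.45, 0.893, -0.0]
force: [-0.2, -0.9, 0.5]
gripper_width: 0.0854
t: 14.6
tool_pos: [0.4552, -0.1559, 0.1787]
ee_rot: [-0.001, 0.685, 0.729, -0.001]
force: [-1.0, 0.6, 0.5]
gripper_width: 0.0852
[ 0.45521258 -0.15587925  0.17872656] [-5.03818808e-04  6.85039285e-01  7.28505695e-01 -6.13352731e-04]
105 [ 0.60845613 -0.01033038  0.13844416] 0.14233831259856478
128 [ 0.6076331  -0.00396809  0.1406581 ]
((608.4326171875, -3.7370548248291016), (16.546066284179688, 40.755699157714844), 37.23503875732422)
102 [ 0.52099195 -0.09572114  0.09991946]
```

View pics/side6.png

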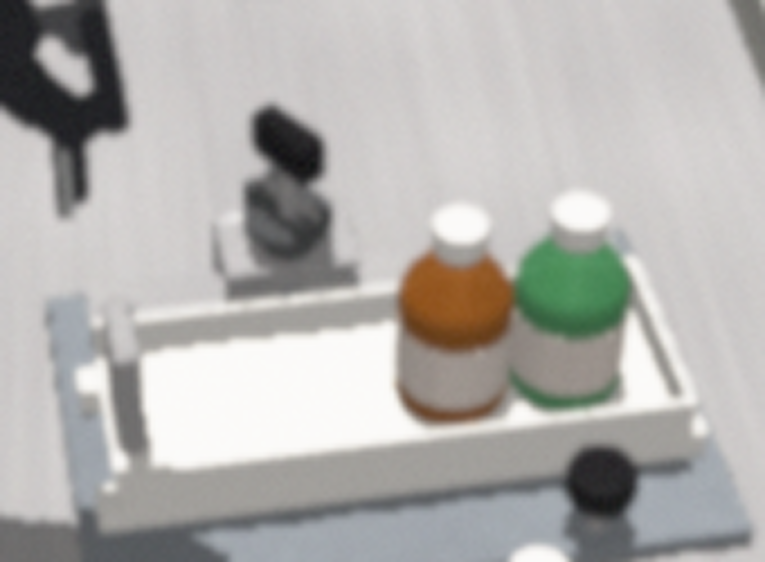

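View pics/top6.png

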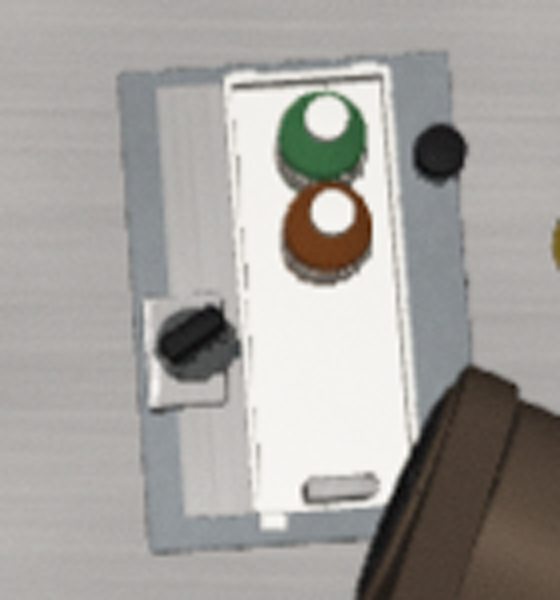

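Both views show the knob turned about 57° and about 8 mm higher (top at z≈0.141), so it is seated by itself. The tab hasn't moved, so it's next.

```bash
python3 -m jog '[3,3,0,0,0,0.02, 6.6,5.95,0,0,0,0.02, 6.6,5.95,0,0,0,0.02, 6.6,5.95,0,0,0,0.02]' 0; python3 -m jog '[0,0,-4,0,0,0, 0,0,-8,0,0,0, 0,0,-11,0,0,0, 0,0,-13,0,0,0, 0,0,-14.2,0,0,0, 0,0,-14.2,0,0,0, 0,0,-14.2,0,0,0]';  python3 - <<'E'
from plant import cams
from h import *
c=cams.capture("side"); crop(c["image"],215,355,170,305,4.3,f"pics/side7.png")
E
```

```text
t: 15.1
tool_pos: [0.5255, -0.0926, 0.1783]
ee_rot: [-0.0, 0.674, 0.738, -0.0]
force: [-0.4, -0.9, -0.0]
gripper_width: 0.0855
t: 15.8
tool_pos: [0.5249, -0.0943, 0.0373]
ee_rot: [0.0, 0.676, 0.737, 0.0]
force: [0.2, 0.7, 0.0]
gripper_width: 0.0852
```

View pics/side7.png

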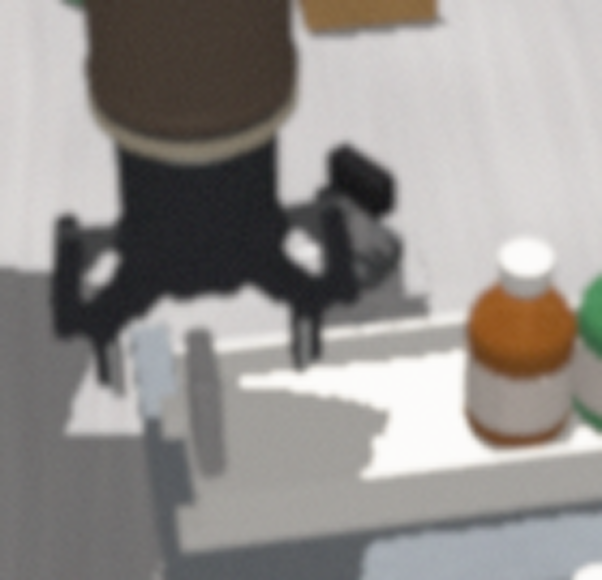

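```bash
python3 -m jog '[-0.35,-0.2,0,0,0,0.01, -0.35,-0.2,0,0,0,0.01, -0.35,-0.2,0,0,0,0.01]'; python3 -m jog '[0,0,0,0,0,0, 0,0,0,0,0,0, 0,0,0,0,0,0, 0,0,0,0,0,0, 0,0,0,0,0,0, 0,0,0,0,0,0, 0,0,0,0,0,0, 0,0,0,0,0,0, 0,0,0,0,0,0, 0,0,0,0,0,0]' 1
python3 - <<'E'
from plant import observe
s=observe();print(s["force"],s["torque"])
E
```

```text
t: 16.15
tool_pos: [0.5213, -0.0963, 0.0373]
ee_rot: [0.0, 0.672, 0.74, 0.0]
force: [-0.5, 0.1, 0.1]
gripper_width: 0.0853
t: 17.15
tool_pos: [0.5213, -0.0961, 0.0368]
ee_rot: [0.0, 0.672, 0.741, 0.0]
force: [-0.4, 1.8, 4.8]
gripper_width: 0.0133
[-0.43271609  1.77655823  4.84355982] [ 0.26860102 -0.03488488 -0.53551839]
```

```bash
python3 -m jog '[-0.1,-0.01,0,0,0,0, -0.2,-0.02,0,0,0,0, -0.35,-0.03,0,0,0,0, -0.5,-0.04,0,0,0,0, -0.5,-0.04,0,0,0,0]'; python3 -m jog '[-0.2,-0.015,0,0,0,0, -0.5,-0.04,0,0,0,0, -0.8,-0.065,0,0,0,0, -1.1,-0.09,0,0,0,0, -1.4,-0.115,0,0,0,0, -1.7,-0.14,0,0,0,0, -2,-0.165,0,0,0,0, -2.3,-0.19,0,0,0,0, -2.6,-0.215,0,0,0,0, -2.9,-0.24,0,0,0,0, -3.2,-0.265,0,0,0,0, -3.5,-0.29,0,0,0,0, -3.8,-0.31,0,0,0,0, -3.9,-0.32,0,0,0,0, -4,-0.33,0,0,0,0, -4,-0.33,0,0,0,0]'
```

```text
t: 17.65
tool_pos: [0.516, -0.0965, 0.0368]
ee_rot: [0.0, 0.672, 0.741, -0.0]
force: [-0.2, 1.6, 5.7]
gripper_width: 0.0133
t: 19.25
tool_pos: [0.4759, -0.0999, 0.0368]
ee_rot: [0.0, 0.672, 0.741, -0.0]
force: [0.3, 0.8, 6.2]
gripper_width: 0.0133
```

```bash
python3 -m jog '[-0.2,-0.015,0,0,0,0, -0.5,-0.04,0,0,0,0, -0.8,-0.065,0,0,0,0, -1.1,-0.09,0,0,0,0, -1.4,-0.115,0,0,0,0, -1.7,-0.14,0,0,0,0, -2,-0.165,0,0,0,0, -2.3,-0.19,0,0,0,0, -2.6,-0.215,0,0,0,0, -2.8,-0.23,0,0,0,0, -3,-0.245,0,0,0,0, -3.1,-0.255,0,0,0,0, -3.2,-0.265,0,0,0,0, -3.2,-0.265,0,0,0,0]'; for i in 1 2 3; do python3 -m jog '[-0.07,-0.006,0,0,0,0, -0.14,-0.012,0,0,0,0, -0.14,-0.012,0,0,0,0]'; done
```

```text
t: 20.65
tool_pos: [0.444, -0.1026, 0.0368]
ee_rot: [0.0, 0.672, 0.741, -0.0]
force: [0.3, 0.1, 6.3]
gripper_width: 0.013
t: 20.95
tool_pos: [0.4426, -0.1027, 0.0368]
ee_rot: [0.0, 0.672, 0.741, 0.0]
force: [1.4, -0.5, 5.9]
gripper_width: 0.0135
t: 21.25
tool_pos: [0.4421, -0.1028, 0.0368]
ee_rot: [0.001, 0.672, 0.741, 0.0]
force: [6.2, 4.1, 1.9]
gripper_width: 0.013
t: 21.55
tool_pos: [0.4422, -0.1029, 0.0368]
ee_rot: [0.002, 0.672, 0.74, 0.001]
force: [14.6, 10.2, -6.0]
gripper_width: 0.0126
```

```bash
python3 -m jog '[0.19,0.02,0,0,0,0, 0.19,0.02,0,0,0,0, 0.19,0.02,0,0,0,0]'; python3 -m jog '[0,0,0,0,0,0, 0,0,0,0,0,0, 0,0,0,0,0,0, 0,0,0,0,0,0, 0,0,0,0,0,0, 0,0,0,0,0,0]' 0; python3 -m jog '[0,0,1.5,0,0,0, 0,0,4,0,0,0, 0,0,8,0,0,0, 0,0,12,0,0,0, 0,-4,14,0,0,0, 0,-8,14,0,0,0, 0,-12,14,0,0,0, 0,-16,14,0,0,0, 0,-16,14,0,0,0, 0,-16,14,0,0,0]'
python3 - <<'E'
from plant import cams,observe
from h import *
for n,b in (("side",(205,415,170,330)),("top",(230,370,90,260))):
    c=cams.capture(n); crop(c["image"],*b,3.5,f"pics/{n}8.png"); w=cloud(c);x,y,z=np.moveaxis(w,-1,0)
    m=(z>.126)&(z<.155)&(x>.58)&(x<.64)&(y>-.03)&(y<.03); print(n,"bar",m.sum(),w[m].mean(0),cv2.minAreaRect((w[m][:,:2]*1000).astype(np.float32)))
    m=(z>.093)&(z<.108)&(x>.41)&(x<.48)&(y>-.15)&(y<-.05);print("tab",m.sum(),w[m].mean(0))
    for t,(a,bb,c1,d) in {"drinks":(.58,.72,-.14,-.04),"can":(.6,.74,-.39,-.29)}.items():
        m=(z>.07)&(z<.15)&(x>a)&(x<bb)&(y>c1)&(y<d);print(t,m.sum(),w[m].mean(0),z[m].max())
E
```

```text
t: 21.85
tool_pos: [0.4421, -0.1027, 0.0368]
ee_rot: [0.0, 0.672, 0.741, 0.0]
force: [3.7, 1.0, 5.2]
gripper_width: 0.0131
t: 22.45
tool_pos: [0.4417, -0.1026, 0.0367]
ee_rot: [-0.0, 0.672, 0.741, -0.0]
force: [-0.6, 0.8, -0.0]
gripper_width: 0.0855
t: 23.45
tool_pos: [0.4414, -0.2632, 0.1764]
ee_rot: [-0.0, 0.673, 0.74, -0.0]
force: [0.7, 0.4, 0.8]
gripper_width: 0.0853
side bar 162 [ 0.60807133 -0.00823446  0.13702742] ((607.6520385742188, -4.845893859863281), (20.05570411682129, 43.43321990966797), 38.42412185668945)
tab 101 [ 0.44213578 -0.1064004   0.09902196]
drinks 1455 [ 0.63098062 -0.10518707  0.10832416] 0.14765949500444275
can 686 [ 0.65360655 -0.37010929  0.11119222] 0.11912946541949121
top bar 124 [ 0.60777925 -0.00395543  0.1408639 ] ((608.5537109375, -3.8067626953125), (16.45526123046875, 41.06657028198242), 36.48307418823242)
tab 106 [ 0.44171792 -0.10319721  0.0997145 ]
drinks 815 [ 0.62868445 -0.08874645  0.11785549] 0.14955511432644064
can 526 [ 0.65027095 -0.36677835  0.10779685] 0.12358902527407034
```

View pics/side8.png

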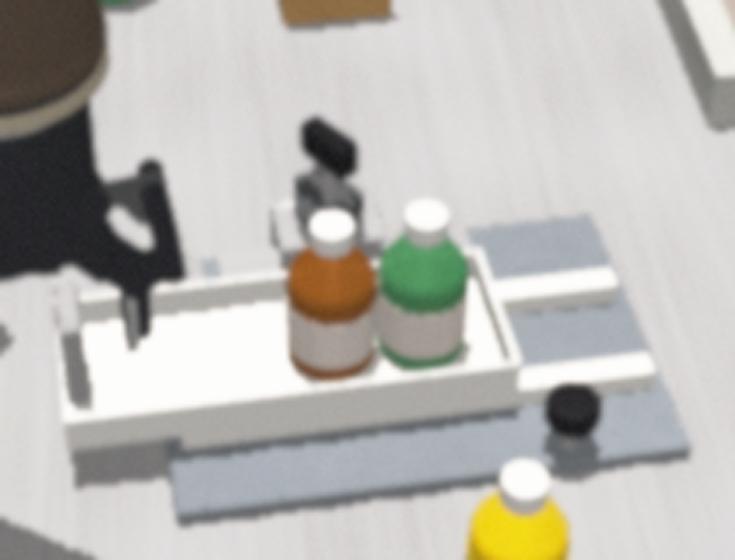

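View pics/top8.png

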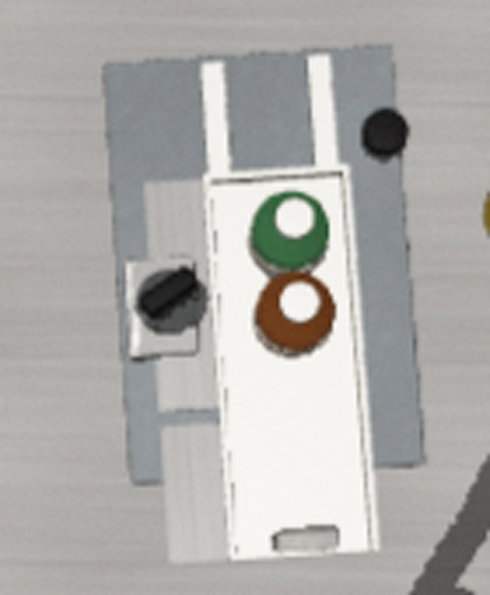

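The tray is out about 79 mm (tab now at x≈0.442), both bottles are standing, and the knob is still seated. The gripper is clear.

```bash
python3 -c "
from plant import job,observe
s=observe();print(s['t'],s['force'])
print(job.close_job())"
```

```text
23.55 [ 0.35248983 -0.06049253 -0.25934948]
the job is handed in; nothing more can be done
None
```

The bottle lane is open and the job is handed in at about 23.6 s of the 64 s allowed. No verdict was reported.

- **Lock:** I lifted the knob about 14 mm and turned it about 1.0 rad clockwise. I had located the rest notch in the depth images beforehand. Lowered there, the spring kept pulling down to about 8 mm of lift, so the cross-pin was in the notch and not on a land. After release the bar stayed about 7.5–8 mm up and turned about 1.0 rad, both before and after the tray was drawn.
- **Tray:** I drew it out by the tab until the force rose to about 15 N along the tray at its stop, then eased off and let go. The tab moved about 79 mm in both camera views.
- **Bottles and surroundings:** Both bottles still stand upright in the tray. I moved only the knob, the tray and the bottles in it, but I did not re-measure where the other things on the bench stand.
- **Forces:** The highest force I read was about 19 N, at the tray's stop. During the lift the readings stayed under about 15 N. These are readings at the end of each move, so brief peaks in between would not show.

**Disagreement found:** The fingertips really end about 35 mm above the reported tool point. My first grasp therefore closed on air above the bar, touching nothing. I corrected for this and both later grasps held, with the gripper reading 15 mm on the knob and 13 mm on the tab.

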